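# Put inspected blocks away in the dust-flap crate and bring the next under the magnifier

### The arm

A 7-joint arm with a two-finger parallel gripper is mounted at the origin on the work surface. World frame = base frame: x ahead of the robot, y to its left, z up, the work surface at z = 0. Lengths are in m, angles in rad, forces in N, time in s.
With the tool pointing down it reaches from about 0.425 to 0.875 m from the base axis. Payload 8.4 kg.
Tool frame: the origin (TCP) lies at the centre of the arm's flange, where the gripper is bolted on; the fingertips stand 182 mm ahead of it and the grasp point (between the pads) lies 164 mm ahead of it (manip.tips_ahead is the distance from the TCP to the fingertips, in m); z points along the fingers, y is the direction in which the jaws open and shut (so a half turn about z gives the same grasp; the last joint's range is limited). The gripper opens to 87 mm and grips with 3 to 60 N. Pads are 19 mm wide; open, the fingers measure 117 mm over their backs; the gripper's body (75 mm by 190 mm) begins 51 mm behind the grasp point.
Start: joints at [-1.343, 0.333, 0.04, 1.465, -0.013, 1.343, -0.059], TCP at [0.209, 0.616, 0.405] pointing down, gripper open.
Joint ranges: [-2.58, 2.58], [-0.38, 2.09], [-1.3, 1.39], [0.25, 2.4], [-1.5, 4.64], [0.08, 2.09], [-2.65, 2.65]. Speed limits (rad/s): [2.22, 2.22, 2.79, 2.79, 3.14, 3.14, 3.14].

### API

Orientations are given as a unit quaternion [w, x, y, z].
In Python, from workcell import manip gives the robot as it stands. The module is installed in compiled form; this text tells all that it offers. Calls block until the motion is done:
- manip.reach(position, orientation): joint-space move of the TCP to a pose.
- manip.line_to(position, rot=None, max_speed=0.15): straight line of the TCP; rot=None keeps the orientation; max_speed is the mean speed in m/s.
- manip.move_joints(angles): joint-space move.
- manip.move_gripper(opening, force=None): finger opening in m; force is the grip in N (None keeps the last); returns when the fingers have stopped.
- manip.wait(seconds).
- manip.ik(position, orientation): joint angles nearest the present ones, or None.
- manip.observe(): the state.
- manip.snapshot(name): name is "scene" or "top" or "wrist"; returns (picture, depth): 420x560x3 uint8, red, green, blue; 420x560 float32, m along the optical axis (not along the pixel's ray), 0 where there is no reading.
- manip.camera_model(name): a dict with "fx", "fy", "cx", "cy" (pixels), "world_from_camera" (4x4, takes a point from camera to world coordinates). Camera axes: x right, y up, looking along -z (the intrinsics and any distortion apply to the point x, -y, -z); pixel columns grow to the right and rows downward; lengths in m; the calibration is good to about 2 mm. A picture is of the moment at which its call begins: read the wrist's pose just before it. camera_model takes no time and is no camera call; for the wrist camera it gives the pose at the moment of the call.
A pose or a line that the arm cannot do raises manip.IKError and nothing moves.
- manip.finish_job(): hands the job in, once; it reports no verdict.
The state is a dict: "clock": time; "joint_pos": joint angles; "qd": joint speeds; "effort": joint torques, N m; "eef_pos": TCP position; "ee_rot": TCP orientation; "ft_force": force on the tool from outside, world axes, zero at the start; "wrist_torque": the same for the moment, N m; "width": finger opening in m.
Only numpy, scipy, OpenCV 4.12 (cv2) and the standard library are available. Lean on these libraries where they do the work, as an engineer would, in place of code of your own. Each camera call takes 0.05 s, during which the arm holds its last target. There are 200 camera calls.

### The job

First swing the magnifier well clear of the plinth and then, before putting any block in the crate, feel gently with the closed, empty fingers through the crate's spring flaps for cells that are empty, since some already hold a block you cannot see. Put every silver-faced block away upright in an empty cell, one to a cell, fully down on the floor with the flaps shut over it, and stand the brass-faced block upright in the middle of the plinth instead. Finish by swinging the magnifier back so that its lens is centred over the brass-faced block; leave the other things on the bench where they are.

Things in the scene. Friction and masses are not known exactly. Their poses are not given: they have to be found in the camera images.
- Crate: fixed wooden crate 174 x 174 x 105 mm high with 3 (along x) x 2 (along y) covered cells, each 50 (x) x 78 (y) mm and 97 mm deep, walls 6 mm, floor 8 mm; origin at the centre of its underside, z up. Open fingers have room in a cell only along its 78 mm length. Two or three cells, unknown which, hold a hidden block like the silver ones, mid-cell, its top 27 mm below the rim
- crate_top (a point): centre of the crate's top at rim height. Each cell is shut flush by two smooth black spring leaves, 24 mm long, 3 mm thick, hinged on its 78 mm sides and meeting over its middle line. Pressed there (about 1 N) both swing down into the cell; freed, they spring shut. A block on the cell floor stands clear below them; closed fingers pushed through into an empty cell meet nothing above the floor
- Flap1a (a joint): cell 1, whose middle lies at crate x -56, y -42 mm: angle of its leaf hinged on the -x side, 0 shut (flat), up to 1.55 rad hanging straight down
- Flap2a (a joint): cell 2, whose middle lies at crate x -56, y +42 mm: angle of its leaf hinged on the -x side, 0 shut (flat), up to 1.55 rad hanging straight down
- Flap3a (a joint): cell 3, whose middle lies at crate x +0, y -42 mm: angle of its leaf hinged on the -x side, 0 shut (flat), up to 1.55 rad hanging straight down
- Flap4a (a joint): cell 4, whose middle lies at crate x +0, y +42 mm: angle of its leaf hinged on the -x side, 0 shut (flat), up to 1.55 rad hanging straight down
- Flap5a (a joint): cell 5, whose middle lies at crate x +56, y -42 mm: angle of its leaf hinged on the -x side, 0 shut (flat), up to 1.55 rad hanging straight down
- Flap6a (a joint): cell 6, whose middle lies at crate x +56, y +42 mm: angle of its leaf hinged on the -x side, 0 shut (flat), up to 1.55 rad hanging straight down
- Silver1: upright wooden engraving block 34 x 34 x 70 mm, about 200 g, with a 16 mm iron foot, a red shellac band near the top and a round silver-coloured plate (30 mm) on top; origin at the centre of its underside, z up, x and y square to its sides, which are plain from the foot up to 64 mm (the top 6 mm is narrower); starts on the plinth under the magnifier
- Silver2: upright wooden engraving block 34 x 34 x 70 mm, about 200 g, with a 16 mm iron foot, a red shellac band near the top and a round silver-coloured plate (30 mm) on top; origin at the centre of its underside, z up, x and y square to its sides, which are plain from the foot up to 64 mm (the top 6 mm is narrower); starts on the bench; may be absent
- Silver3: upright wooden engraving block 34 x 34 x 70 mm, about 200 g, with a 16 mm iron foot, a red shellac band near the top and a round silver-coloured plate (30 mm) on top; origin at the centre of its underside, z up, x and y square to its sides, which are plain from the foot up to 64 mm (the top 6 mm is narrower); starts on the bench; may be absent
- Brass: upright wooden engraving block 34 x 34 x 70 mm, about 200 g, with a 16 mm iron foot, a red shellac band near the top and a round yellow brass plate (30 mm) on top; origin at the centre of its underside, z up, x and y square to its sides, which are plain from the foot up to 64 mm (the top 6 mm is narrower); the next piece of work, starts on the bench
- Plinth: low round dark iron inspection plinth, fixed, 140 mm across and 28 mm high with a grey disc in the middle of its flat top; origin at the centre of its underside
- Magnifier (a joint): angle of the white swing-arm magnifier about its upright post: near 0 at the start, with the lens over the plinth; grows as the arm swings clockwise seen from above, outwards from the plinth (range -0.5 to 1.1 rad). Friction holds it where left; about 1 N at the knob moves it. It is clear once its lens centre is over 160 mm to the side of the plinth's centre (about 0.6 rad)
- lens (a point): centre of the magnifier's round lens head (140 mm across, 24 mm thick), 205 mm above the bench, 288 mm from the hinge
- mag_hinge (a point): point on the magnifier's upright hinge axis (the post, 22 mm thick), at the height of the lens
- mag_knob (a point): grip point on the upright black knob with a red band (26 mm round) that stands on the arm where the lens head joins it, 203 mm from the hinge; the knob rises from 219 to 269 mm above the bench and this point is at 250 mm; it can be gripped from above or pushed sideways
- GraverJar: glass jar of gravers, 72 mm across, 80 mm high (tools to about 140 mm), not to be disturbed; origin at the centre of its underside
- TapeRoll: roll of tan tape lying flat, 80 mm across, 25 mm high, not to be disturbed; origin at the centre of its underside
- Brush: brush 170 mm long, lying flat along its x, not to be disturbed; origin at its middle
- PolishTin: blue tin 64 mm across, 55 mm high, not to be disturbed; origin at the centre of its underside
- Burnisher: wooden-handled burnisher 190 mm long, lying flat along its x, not to be disturbed; origin at its middle
Mind the look-alikes: they are no part of the job. What is shaped like the Silver3 but green is not meant.

How it is judged:
By the outcome, as a careful person would: the job done as asked, in the order asked, and still so for the second after the job is handed in, with the robot touching nothing.
Of Kept1, Kept2, Kept3, Kept4, Kept5, Kept6 only 2 to 3 are there at a start; the rules pass over those that are not, and their reading is None.
Of Silver2, Silver3 only 1 to 2 are there at a start; the rules pass over those that are not, and their reading is None.
At some moment in a run one of Silver2, Silver3, Brass may be knocked a few centimetres aside while the robot is not near it.
It also fails if it takes over 210 s, if anything falls off the work surface, if the arm or the gripper's body presses on something with over 40 N, if the wrist force passes 120 N, or if a joint passes its speed limit or range.

## Working session

There is one attempt and no reset: what is moved stays moved. The work goes in short steps, each a Python script; the robot and the scene stay as the last script left them, time stands still between calls to the robot, and variables do not carry over. Pictures are saved under pics/ and viewed, about 12 in all and at most 16, crops included, and the job is handed in when it is done.

```bash
ls; mkdir -p pics; cat > h.py <<'E'
import numpy as np, cv2
from workcell import manip
def snap(name,fn=None):
    M=manip.camera_model(name); p,d=manip.snapshot(name)
    if fn: cv2.imwrite('pics/'+fn,p[:,:,::-1])
    return M,p,d
def ray(M,u,v):
    W=np.array(M['world_from_camera']); c=np.array([(u-M['cx'])/M['fx'],-(v-M['cy'])/M['fy'],-1.])
    return W[:3,3],W[:3,:3]@c
def plane(M,u,v,z):
    o,r=ray(M,u,v); return o+r*(z-o[2])/r[2]
def pts(M,d):
    v,u=np.mgrid[:d.shape[0],:d.shape[1]]
    W=np.array(M['world_from_camera'])
    c=np.stack([(u-M['cx'])/M['fx']*d,-(v-M['cy'])/M['fy']*d,-d],-1)
    return c@W[:3,:3].T+W[:3,3]
E
python3 - <<'E'
from h import *
for n in('scene','top'):
    M,p,d=snap(n,n+'0.png'); print(n,M, d.min(),d.max()); np.savez(n+'0.npz',p=p,d=d,**{k:M[k] for k in M if k in('fx','fy','cx','cy','world_from_camera')})
print(manip.observe())
E
```

```text
pics
scene {'fx': 472.985918712526, 'fy': 472.985918712526, 'cx': 271.4698473186389, 'cy': 214.75897690940914, 'world_from_camera': array([[-0.83545606, -0.35811989,  0.41684928,  1.03098197],
       [ 0.54924929, -0.51873109,  0.6551666 ,  0.67691042],
       [-0.01839551,  0.77631708,  0.63007412,  0.85825216],
       [ 0.        ,  0.        ,  0.        ,  1.        ]])} 0.0 3.7630858
top {'fx': 418.7288280308031, 'fy': 418.7288280308031, 'cx': 277.94793675669143, 'cy': 207.64531791380483, 'world_from_camera': array([[ 3.94625283e-03,  9.86243181e-01, -1.65253787e-01,
         3.50453697e-01],
       [-9.99849663e-01,  1.10120526e-03, -1.73043138e-02,
        -7.88707339e-02],
       [-1.68842831e-02,  1.65297230e-01,  9.86099258e-01,
         1.39822132e+00],
       [ 0.00000000e+00,  0.00000000e+00,  0.00000000e+00,
         1.00000000e+00]])} 0.0 2.4237118
{'clock': 0.1, 'joint_pos': array([-1.3432038 ,  0.33383035,  0.03990918,  1.46622371, -0.01336906,
        1.34330914, -0.05849293]), 'qd': array([-0.00077892, -0.00116855, -0.00055334, -0.00249047,  0.00212629,
        0.00091581,  0.00042995]), 'effort': array([ 2.63977563e-03, -6.57801676e+01,  1.33912705e+00, -4.04709685e+01,
       -5.96618140e-02,  4.09558997e-02,  1.13023921e-04]), 'eef_pos': array([0.20863207, 0.61542357, 0.40393492]), 'ee_rot': array([-5.20771146e-05,  1.62687863e-01,  9.86677299e-01, -7.50723822e-04]), 'ft_force': array([-0.73615343,  0.07380837,  0.05025722]), 'wrist_torque': array([-0.03248412,  0.00911864,  0.00905093]), 'width': 0.0869640212945155}
```

View pics/top0.png

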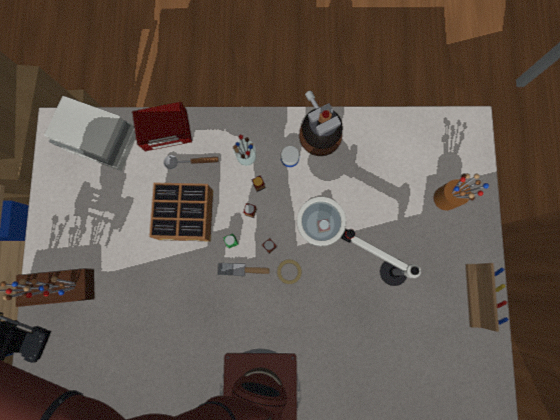

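View pics/scene0.png

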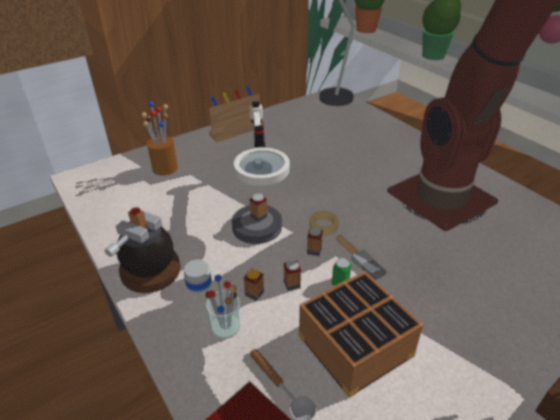

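```bash
python3 - <<'E'
from h import *
M,p,d=snap('top'); P=pts(M,d)
for n,u,v in [('silA',250,210),('silB',269,245),('brass',258,183),('green',231,241),('crate',181,211),('lens',322,222),('knob',348,236),('hinge',414,270),('sil1',324,225),('jar',244,150),('tin',290,156),('tape',289,271),('brush',245,269),('burn',195,160)]:
    print(n,P[v,u].round(3))
# connected blobs by height
def blob(lo,hi,x0,x1,y0,y1):
    m=(P[...,2]>lo)&(P[...,2]<hi)&(P[...,0]>x0)&(P[...,0]<x1)&(P[...,1]>y0)&(P[...,1]<y1)
    n,l,s,c=cv2.connectedComponentsWithStats(m.astype(np.uint8))
    for i in range(1,n):
        if s[i,4]>8:
            q=P[l==i]; r=cv2.minAreaRect(q[:,:2].astype(np.float32)); print(lo,hi,s[i,4],q.mean(0).round(3),np.round(r[0],3),np.round(r[1],3),round(r[2],1))
blob(.05,.09,.3,.8,-.2,.16); blob(.095,.115,.3,.8,0,.5); blob(.24,.29,.2,.8,-.6,0);blob(.02,.035,.3,.8,-.5,0);blob(.19,.22,.2,.8,-.6,0)
c=p[120:290,140:430]; cv2.imwrite('pics/top1.png',cv2.resize(c,None,fx=2.7,fy=2.7,interpolation=cv2.INTER_CUBIC)[:,:,::-1])
E
```

```text
silA [0.565 0.034 0.072]
silB [ 0.453 -0.028  0.073]
brass [0.654 0.01  0.071]
green [0.465 0.093 0.071]
crate [0.555 0.247 0.11 ]
lens [ 0.508 -0.184  0.214]
knob [ 0.462 -0.248  0.273]
hinge [ 0.373 -0.429  0.241]
sil1 [ 0.499 -0.189  0.212]
jar [0.776 0.061 0.036]
tin [ 0.748 -0.095  0.059]
tape [ 0.373 -0.092 -0.003]
brush [0.378 0.052 0.023]
burn [0.747 0.23  0.017]
0.05 0.09 50 [ 0.781 -0.171  0.079] [ 0.782 -0.17 ] [0.063 0.009] 63.9
0.05 0.09 15 [0.79  0.069 0.07 ] [0.79  0.068] [0.022 0.009] 53.3
0.05 0.09 19 [0.787 0.045 0.071] [0.789 0.044] [0.015 0.024] 24.9
0.05 0.09 82 [0.743 0.052 0.073] [0.751 0.055] [0.043 0.071] 12.4
0.05 0.09 231 [ 0.756 -0.092  0.056] [ 0.756 -0.092] [0.057 0.058] 41.4
0.05 0.09 117 [0.66  0.012 0.067] [0.661 0.012] [0.035 0.034] 23.4
0.05 0.09 121 [0.569 0.039 0.068] [0.57 0.04] [0.035 0.034] 73.2
0.05 0.09 122 [0.469 0.099 0.068] [0.469 0.1  ] [0.035 0.034] 24.5
0.05 0.09 120 [ 0.454 -0.026  0.068] [ 0.454 -0.026] [0.034 0.035] 39.8
0.095 0.115 95 [0.753 0.473 0.106] [0.755 0.474] [0.012 0.097] 67.0
0.095 0.115 10 [0.794 0.398 0.097] [0.793 0.39
[... 308 characters left out ...]
 0.47  -0.252  0.266] [ 0.47  -0.253] [0.024 0.024] 88.8
0.24 0.29 20 [ 0.371 -0.433  0.241] [ 0.371 -0.432] [0.011 0.018] 72.6
0.02 0.035 202 [ 0.781 -0.195  0.029] [ 0.781 -0.197] [0.122 0.036] 89.6
0.02 0.035 20 [ 0.728 -0.085  0.028] [ 0.729 -0.085] [0.045 0.01 ] 75.0
0.02 0.035 244 [ 0.371 -0.09   0.026] [ 0.373 -0.09 ] [0.075 0.077] 89.8
0.02 0.035 28 [ 0.372 -0.421  0.03 ] [ 0.372 -0.422] [0.018 0.029] 86.8
0.02 0.035 12 [ 0.374 -0.01   0.023] [ 0.374 -0.01 ] [0.01 0.02] 0.1
0.19 0.22 24 [ 0.641 -0.59   0.206] [ 0.642 -0.59 ] [0.013 0.032] 65.3
0.19 0.22 27 [ 0.596 -0.59   0.2  ] [ 0.597 -0.59 ] [0.014 0.014] 4.3
0.19 0.22 2140 [ 0.497 -0.204  0.213] [ 0.477 -0.282] [0.355 0.139] 71.2
```

View pics/top1.png

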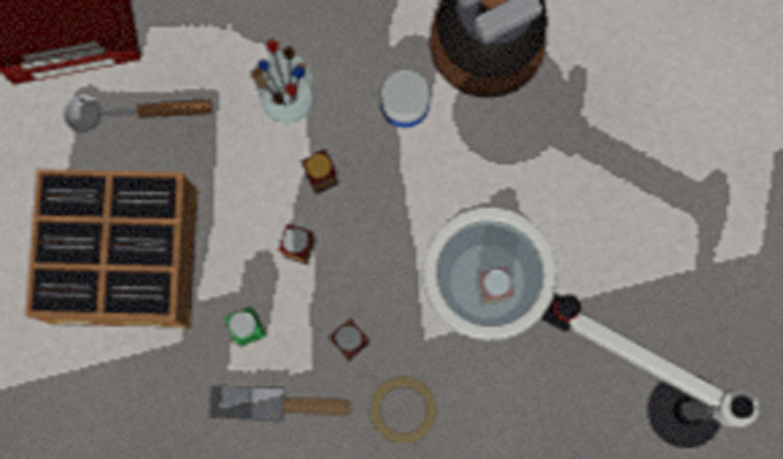

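```bash
cat >> h.py <<'E'
from scipy.spatial.transform import Rotation as R
def q(psi): return np.array([0,np.cos(psi/2),np.sin(psi/2),0])
def best(pos,psi,step=np.pi):
    """yaw (mod step) whose IK is closest to the middle/now"""
    j0=manip.observe()['joint_pos']; c=[]
    for k in range(-3,4):
        a=psi+k*step
        if abs(a)>1.01*np.pi: continue
        j=manip.ik(pos,q(a))
        if j is not None: c.append((np.abs(np.array(j)-j0).max()+ .3*abs(j[6]),a,np.round(j,2)))
    c.sort(key=lambda t:t[0]); return c
def F(): return np.array(manip.observe()['ft_force'])
H=np.array([.371,-.432]); TIP=.182; GR=.164
def knob(phi): return H+.203*np.array([np.cos(phi),np.sin(phi)])
E
python3 - <<'E'
from h import *
k=np.array([.470,-.253]); phi=np.arctan2(*(k-H)[::-1]); print(phi)
for dz in(.49,.414): print(best([*k,dz],phi)[:2])
e=knob(phi-.8); print(e,best([*e,.414],phi-.8)[:3])
print(manip.camera_model('wrist')['world_from_camera'], manip.observe()['eef_pos'])
E
```

```text
1.0655971553512988
[(np.float64(1.0895264614309863), np.float64(1.0655971553512988), array([-0.64,  0.07,  1.12,  1.65, -0.06,  1.46, -0.02]))]
[(np.float64(0.9698493508594054), np.float64(1.0655971553512988), array([-0.51,  0.11,  1.01,  1.77, -0.1 ,  1.31,  0.01]))]
[ 0.56688199 -0.37871544] [(np.float64(1.3595844233850403), np.float64(0.2655971553512988), array([-0.25,  0.73,  1.31,  1.4 , -0.7 ,  1.53, -0.29])), (np.float64(2.9315601577583292), np.float64(-2.8759954982384945), array([ 0.9 ,  0.45, -0.53,  1.34,  0.22,  1.41,  2.21]))]
[[ 0.32129735 -0.90780412 -0.26955463  0.13428881]
 [ 0.94697763  0.30765191  0.09264814  0.63950184]
 [-0.00117736 -0.28502981  0.95851793  0.38427601]
 [ 0.          0.          0.          1.        ]] [0.20864487 0.61548143 0.40407658]
```

```bash
python3 - <<'E'
from h import *
manip.move_joints([-.05,.28,0,1.4,0,1.46,0])
s=manip.observe(); print(s['clock'],s['eef_pos'],s['ee_rot'])
k=np.array([.470,-.253]); phi=np.arctan2(*(k-H)[::-1])
for dz in(.49,.414): print(best([*k,dz],phi)[:2])
e=knob(phi-.8); print(e,best([*e,.414],phi-.8)[:3])
snap('wrist','w0.png'); print(manip.camera_model('wrist'))
E
```

```text
2.8417 [ 0.63528126 -0.01140753  0.47072745] [3.35928790e-04 6.88454285e-01 7.25279359e-01 6.59731827e-04]
[(np.float64(0.2826618873981831), np.float64(1.0655971553512988), array([ 0.21,  0.06,  0.22,  1.62, -0.01,  1.46, -0.08]))]
[(np.float64(0.36684398213438374), np.float64(1.0655971553512988), array([ 0.21,  0.09,  0.21,  1.74, -0.02,  1.31, -0.08]))]
[ 0.56688199 -0.37871544] [(np.float64(0.8873994754751733), np.float64(0.2655971553512988), array([ 0.27,  0.41,  0.35,  1.38, -0.14,  1.38, -0.68])), (np.float64(3.0654823783551524), np.float64(-2.8759954982384945), array([ 0.53,  0.4 , -0.01,  1.36,  0.  ,  1.38,  2.36]))]
{'fx': 311.97754960025236, 'fy': 311.97754960025236, 'cx': 281.1150573823296, 'cy': 211.97433568189615, 'world_from_camera': array([[ 0.99867013, -0.04895738, -0.01615999,  0.63106504],
       [ 0.05153173,  0.95742285,  0.28405274,  0.06556774],
       [ 0.00156547, -0.28450774,  0.95867247,  0.45099284],
       [ 0.        ,  0.        ,  0.        ,  1.        ]])}
```

View pics/w0.png

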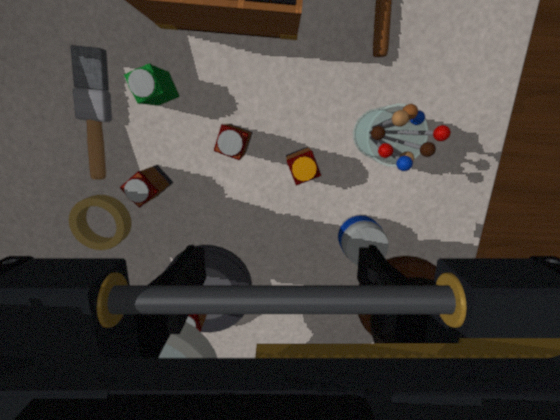

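```bash
cat >> h.py <<'E'
def swing(p0,p1,n=6):
    for a in np.linspace(p0,p1,n+1)[1:]:
        manip.line_to([*knob(a),.414],q(a),.12)
        f=F(); print('phi',round(a,3),f.round(1))
E
python3 - <<'E'
from h import *
k=np.array([.470,-.253]); phi=np.arctan2(*(k-H)[::-1])
manip.move_gripper(.06); manip.reach([*k,.50],q(phi))
manip.line_to([*k,.414]); print(F())
manip.move_gripper(0.0,8); s=manip.observe(); print(s['width'],F())
swing(phi,phi-.78,5)
manip.move_gripper(.05); e=manip.observe()['eef_pos']; manip.line_to([e[0],e[1],.50],max_speed=.2)
print(manip.observe()['clock'])
M,p,d=snap('top','top2.png'); P=pts(M,d)
m=(P[...,2]>.19)&(P[...,2]<.222)&(abs(P[...,0]-.62)<.2)&(P[...,1]<-.2)
g=cv2.cvtColor(p,cv2.COLOR_RGB2GRAY)
E
```

```text
[-0.41872535  0.19761834 -0.33359249]
0.025596590792883567 [0.024174   1.01316065 0.70719699]
phi 0.91 [3.9 4.8 1.5]
phi 0.754 [3.8 3.9 1.3]
phi 0.598 [4.7 3.7 1.9]
phi 0.442 [6.5 2.1 1.5]
phi 0.286 [6.8 2.4 0.4]
9.6
```

View pics/top2.png

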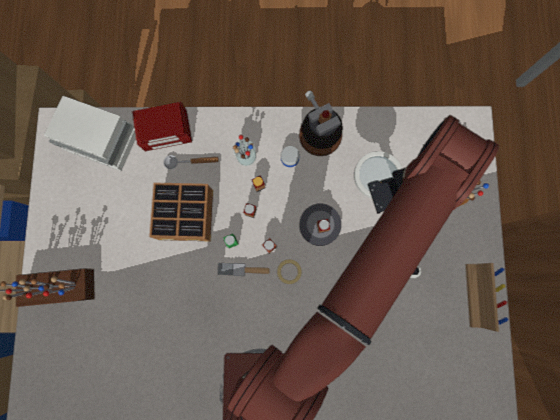

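```bash
python3 - <<'E'
from h import *
M,p,d=snap('top'); P=pts(M,d)
m=(P[...,2]>.018)&(P[...,2]<.04)&(np.hypot(P[...,0]-.51,P[...,1]+.18)<.11)
n,l,s,c=cv2.connectedComponentsWithStats(m.astype(np.uint8)); i=1+s[1:,4].argmax()
ct,_=cv2.findContours((l==i).astype(np.uint8),cv2.RETR_EXTERNAL,cv2.CHAIN_APPROX_NONE)
ct=max(ct,key=len)[:,0]; w=np.array([plane(M,u,v,.028)[:2] for u,v in ct],np.float32)
print('plinth',cv2.minEnclosingCircle(w),cv2.fitEllipse(w))
manip.move_gripper(0.0,10)
pos=[.63,.258,.5]; b=best(pos,np.pi); print(b)
manip.reach(pos,q(b[0][1])); manip.wait(.2)
M,p,d=snap('wrist','w1.png'); P=pts(M,d)
m=(abs(P[...,2]-.105)<.012)&(abs(P[...,0]-.56)<.13)&(abs(P[...,1]-.258)<.13)
n,l,s,c=cv2.connectedComponentsWithStats(m.astype(np.uint8)); i=1+s[1:,4].argmax()
qq=P[l==i]; print('crate',qq[:,2].mean(),cv2.minAreaRect(qq[:,:2].astype(np.float32)),np.percentile(qq,[.5,99.5],axis=0))
print(manip.observe()['clock'])
E
```

```text
plinth ((0.5265655517578125, -0.19198109209537506), 0.07013891637325287) ((0.526804506778717, -0.19193480908870697), (0.1363876312971115, 0.13721950352191925), 63.9727783203125)
[(np.float64(1.937433801066708), 0.0, array([-0.5 ,  0.37,  0.06,  1.22, -0.02,  1.55, -2.01])), (np.float64(2.0553240099549344), -3.141592653589793, array([-0.3 ,  0.39, -0.23,  1.21,  0.08,  1.56,  1.06])), (np.float64(2.0553240099549344), 3.141592653589793, array([-0.3 ,  0.39, -0.23,  1.21,  0.08,  1.56,  1.06]))]
crate 0.10451812697892544 ((0.5910354852676392, 0.25374266505241394), (0.1742478907108307, 0.1158393919467926), 88.65956115722656) [[0.5355169  0.16745421 0.09563465]
 [0.6498602  0.33993252 0.10675129]]
13.275
```

View pics/w1.png

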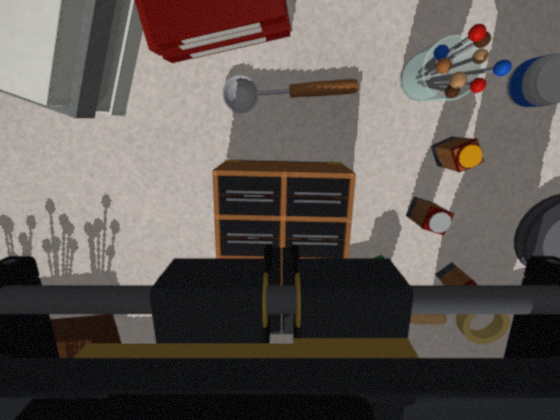

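```bash
cat >> h.py <<'E'
CR=np.array([.561,.2555]); CA=-.0234
def cell(n):
    o=np.array([(-.056,0,.056)[(n-1)//2],(-.042,.042)[(n-1)%2]])
    c,s=np.cos(CA),np.sin(CA); return CR+np.array([[c,-s],[s,c]])@o
E
python3 - <<'E'
from h import *
import json
Q=q(CA); empty=[];full=[]
for n in (1,3,5,6,4,2):
    c=cell(n); manip.reach([*c,.13+TIP],Q); manip.wait(.15); f0=F()
    manip.line_to([*c,.090+TIP],max_speed=.08); hit=False; log=[]
    for z in np.arange(.086,.0639,-.0025):
        manip.line_to([*c,z+TIP],max_speed=.05); f=F()-f0; log.append(f[2].round(1))
        if abs(f[2])>4.5: hit=True; break
    print(n,'HIT' if hit else 'empty',round(z,4),log,f.round(1),round(manip.observe()['clock'],1),flush=True)
    (full if hit else empty).append(n)
    manip.line_to([*c,.13+TIP],max_speed=.2)
    if len(empty)==3: break
json.dump(empty,open('empty.json','w')); print(empty,full)
E
```

```text
1 empty 0.066 [np.float64(0.4), np.float64(0.0), np.float64(-0.8), np.float64(-0.6), np.float64(-0.9), np.float64(-0.8), np.float64(-0.2), np.float64(0.0), np.float64(-1.0)] [ 0.5  1.7 -1. ] 17.2
3 HIT 0.076 [np.float64(-0.2), np.float64(-0.9), np.float64(-1.0), np.float64(2.1), np.float64(19.6)] [-5.1 -3.2 19.6] 20.1
5 empty 0.066 [np.float64(1.3), np.float64(0.4), np.float64(0.5), np.float64(0.2), np.float64(0.3), np.float64(-0.0), np.float64(1.0), np.float64(0.1), np.float64(-0.6)] [ 1.3 -0.6 -0.6] 23.9
6 HIT 0.076 [np.float64(0.5), np.float64(-1.0), np.float64(-0.2), np.float64(1.3), np.float64(16.6)] [-3.2 -2.6 16.6] 26.8
4 HIT 0.076 [np.float64(0.5), np.float64(-0.8), np.float64(-0.4), np.float64(2.7), np.float64(20.4)] [-5.  -3.2 20.4] 29.6
2 empty 0.066 [np.float64(-0.2), np.float64(-0.6), np.float64(0.1), np.float64(-0.7), np.float64(0.3), np.float64(0.1), np.float64(-0.9), np.float64(0.2), np.float64(-0.4)] [-0.6 -0.6 -0.4] 33.4
[1, 5, 2] [3, 6, 4]
```

```bash
cat >> h.py <<'E'
def look(xy,zb=0.,psi=None,fn=None):
    """wrist look at a block top (base zb) near xy -> centre, yaw"""
    xy=np.array(xy)
    if psi is None: psi=np.pi/2+np.arctan2(xy[1],xy[0])
    t=xy-.075*np.array([np.cos(psi),np.sin(psi)])
    manip.reach([*t,.40+zb],q(psi)); manip.wait(.25)
    M,p,d=snap('wrist',fn); P=pts(M,d)
    m=(P[...,2]>zb+.058)&(P[...,2]<zb+.085)&(np.hypot(P[...,0]-xy[0],P[...,1]-xy[1])<.055)
    n,l,s,c=cv2.connectedComponentsWithStats(m.astype(np.uint8)); i=1+s[1:,4].argmax()
    w=P[l==i]; r=cv2.minAreaRect(w[:,:2].astype(np.float32))
    t=(w[:,2]>zb+.066); col=np.median(p[l==i][t],axis=0)
    print('block',np.round(r[0],4),np.round(r[1],4),round(r[2],1),s[i,4],'col',col,'z',np.percentile(w[:,2],95).round(3))
    return np.array(r[0]),np.deg2rad(r[2])
def pick(xy,yaw,zb=0.,psi=None,h=.055):
    g=zb+h+GR
    b=best([*xy,g+.08],yaw,np.pi/2) if psi is None else [(0,psi)]
    a=b[0][1]; manip.move_gripper(.062,30); manip.reach([*xy,g+.08],q(a))
    manip.wait(.1); f0=F(); manip.line_to([*xy,g],max_speed=.12); print('down',(F()-f0).round(1))
    manip.move_gripper(0.,30); w=manip.observe()['width']; print('grip',a,w,(F()-f0).round(1))
    manip.line_to([*xy,.40],max_speed=.25); return a
def stow(n,h=.055):
    c=cell(n); z=lambda b:b+h+GR
    b=best([*c,z(.13)],CA,np.pi); a=b[0][1]
    manip.reach([*c,.40],q(a)); manip.line_to([*c,z(.125)],max_speed=.2); manip.wait(.15); f0=F()
    for zz in (.09,.05,.02,.0095): 
        manip.line_to([*c,z(zz)],max_speed=.1); f=F()-f0; print('ins',zz,f.round(1))
        if f[2]>15: print('BLOCKED'); return False
    while zz>.0065 and (F()-f0)[2]<4: zz-=.001; manip.line_to([*c,z(zz)],max_speed=.03)
    print('floor',zz,(F()-f0).round(1))
    manip.move_gripper(.040,8); print('open',manip.observe()['width'],(F()-f0).round(1))
    manip.line_to([*c,.20+TIP-.05],max_speed=.12); print('clk',manip.observe()['clock']); return True
E
python3 - <<'E'
from h import *
xy,y=look([.568,.039],fn='w2.png')
a=pick(xy,y); print(manip.observe()['clock'])
snap('wrist','w3.png')
im=np.hstack([cv2.imread('pics/w2.png'),cv2.imread('pics/w3.png')]); cv2.imwrite('pics/c1.png',cv2.resize(im,(800,300)))
E
```

```text
block [0.5717 0.0366] [0.0346 0.0345] 72.7 1288 col [141. 143. 142.] z 0.071
down [-0.7 -0.2 -0.6]
grip 1.2692624423737104 0.03377420062898596 [-0.9 -0.3  2.3]
40.3333
```

View pics/c1.png

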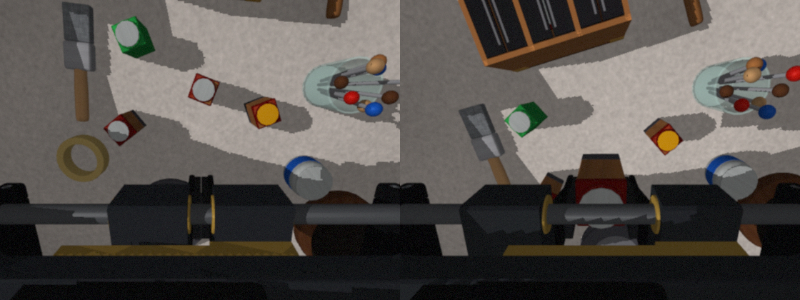

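```bash
python3 - <<'E'
from h import *
stow(2)
M,p,d=snap('top'); cv2.imwrite('pics/t3.png',cv2.resize(p[165:255,130:300],None,fx=4,fy=4,interpolation=cv2.INTER_CUBIC)[:,:,::-1])
E
```

```text
ins 0.09 [-1.  -1.4 -0.3]
ins 0.05 [-1.6 -0.4 -0.5]
ins 0.02 [-1.8 -1.1 -1.4]
ins 0.0095 [-0.8 -0.1 -1.7]
floor 0.007500000000000001 [-1.6 -1.8  4.2]
open 0.0395924604834009 [-0.1  0.   1.1]
clk 45.9083
```

```bash
python3 - <<'E'
from h import *
xy,y=look([.454,-.026]); pick(xy,y); 
w=manip.observe()['width']; assert .032<w<.036
assert stow(1)
xy,y=look([.527,-.192],.028,fn='w4.png'); print(manip.observe()['clock'])
M=manip.camera_model('wrist'); p=cv2.imread('pics/w4.png'); 
E
```

```text
block [0.4614 0.0116] [0.0345 0.0345] 41.9 1379 col [169. 172. 171.] z 0.071
down [ 1.8  1.  -0.9]
grip 2.3014597387304367 0.03360647597938126 [ 1.3 -0.2  1. ]
ins 0.09 [ 0.8 -1.   0.7]
ins 0.05 [-0.4 -1.1 -0.2]
ins 0.02 [-0.2 -0.6  1. ]
ins 0.0095 [ 0.1 -0.  -0.2]
floor 0.007500000000000001 [-1.1 -0.2  7.4]
open 0.03967962318703088 [ 0.5 -0.1  2.6]
clk 56.7083
block [ 0.5174 -0.201 ] [0.0346 0.0345] 11.1 1252 col [159. 162. 161.] z 0.099
58.7833
```

View pics/w4.png

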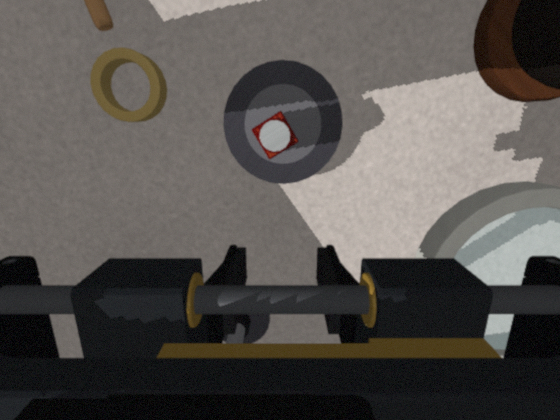

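```bash
cat >> h.py <<'E'
def plinth(M,d,c0=(.527,-.192)):
    P=pts(M,d); m=(P[...,2]>.018)&(P[...,2]<.04)&(np.hypot(P[...,0]-c0[0],P[...,1]-c0[1])<.1)
    ct,_=cv2.findContours(m.astype(np.uint8),cv2.RETR_EXTERNAL,cv2.CHAIN_APPROX_NONE); ct=max(ct,key=cv2.contourArea)[:,0]
    w=np.array([plane(M,u,v,.028)[:2] for u,v in ct],np.float32)
    e=cv2.minEnclosingCircle(w); print('plinth',np.round(e[0],4),e[1],np.round(cv2.fitEllipse(w)[0],4)); return np.array(cv2.fitEllipse(w)[0])
E
python3 - <<'E'
from h import *
M,p,d=snap('wrist'); plinth(M,d)
g=cv2.cvtColor(p,cv2.COLOR_RGB2GRAY)
pick(np.array([.5174,-.201]),np.deg2rad(11.1),.028)
assert .032<manip.observe()['width']<.036
M,p,d=snap('wrist'); plinth(M,d)
assert stow(5)
xy,y=look([.661,.012],fn='w5.png'); print(manip.observe()['clock'])
E
```

```text
plinth [ 0.528  -0.1953] 0.07000258564949036 [ 0.5281 -0.1952]
down [-0.5  0.5  0.1]
grip 1.764527873766267 0.03393525009832757 [-1.1  0.3  1.6]
plinth [ 0.5278 -0.195 ] 0.07001780718564987 [ 0.5275 -0.1882]
ins 0.09 [-1.1 -0.3  0.5]
ins 0.05 [ 0.1 -0.7 -0.5]
ins 0.02 [-5.8 -1.  -8.7]
ins 0.0095 [-1.  -0.3 -0.3]
floor 0.007500000000000001 [0.9 0.  4.2]
open 0.03977388341773909 [-0.8 -0.   1.7]
clk 68.3167
block [0.6628 0.0099] [0.0345 0.0345] 24.7 1286 col [185. 131.  20.] z 0.071
69.725
```

View pics/w5.png

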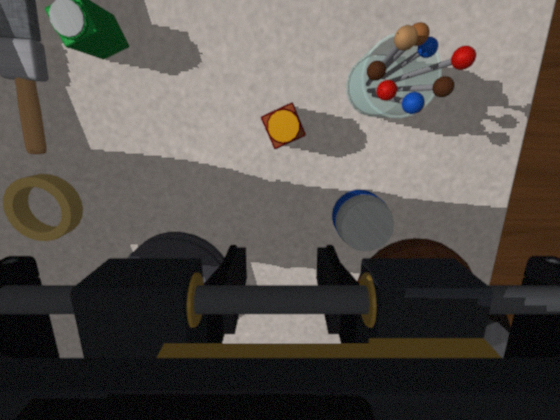

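```bash
python3 - <<'E'
from h import *
pick(np.array([.6628,.0099]),0,psi=np.deg2rad(24.7))
assert .032<manip.observe()['width']<.036
c=np.array([.528,-.195]); z=.028+.055+GR
b=best([*c,z],2.25); print(b[0])
a=2.25; manip.reach([*c,.40],q(a)); manip.line_to([*c,z+.03],max_speed=.2); manip.wait(.15); f0=F()
zz=z+.003; manip.line_to([*c,zz],max_speed=.08)
while zz>z-.003 and (F()-f0)[2]<4: zz-=.001; manip.line_to([*c,zz],max_speed=.03)
print('down',zz-z,(F()-f0).round(1))
manip.move_gripper(.06,8); manip.line_to([*c,.40],max_speed=.2)
look(c,.028,fn='w6.png'); M,p,d=snap('wrist'); plinth(M,d); print(manip.observe()['clock'])
# top view: magnifier
manip.move_joints([-.6,.28,0,1.4,0,1.46,0])
M,p,d=snap('top','top4.png'); P=pts(M,d); plinth(M,d)
m=(P[...,2]>.24)&(P[...,2]<.29)&(P[...,0]>.3)&(P[...,0]<.7)&(P[...,1]<-.3)&(P[...,1]>-.5)
n,l,s,cc=cv2.connectedComponentsWithStats(m.astype(np.uint8))
for i in range(1,n):
    if s[i,4]>8: w=P[l==i]; r=cv2.minAreaRect(w[:,:2].astype(np.float32)); print(s[i,4],np.round(r[0],4),np.round(r[1],3),w[:,2].max())
# lens circle at z=.217
m=((P[...,2]>.19)&(P[...,2]<.225)&(np.hypot(P[...,0]-.64,P[...,1]+.345)<.1)).astype(np.uint8)
ct,_=cv2.findContours(m,cv2.RETR_EXTERNAL,cv2.CHAIN_APPROX_NONE); ct=max(ct,key=cv2.contourArea)[:,0]
w=np.array([plane(M,u,v,.215)[:2] for u,v in ct]); 
o=w.mean(0); 
from scipy.optimize import least_squares
r=least_squares(lambda x:np.hypot(*(w-x[:2]).T)-x[2],[.64,-.345,.07],loss='soft_l1',f_scale=.002); print('lens',r.x)
E
```

```text
down [-0.3  0.4 -1.2]
grip 0.4310963252425994 0.03362068203659172 [-0.9  0.5  1.2]
(np.float64(1.4361522891484642), -0.8915926535897931, array([-0.32,  0.36,  0.71,  1.89, -0.27,  1.  , -1.95]))
down -0.0010000000000000009 [-5.  -0.8 12.4]
block [ 0.5282 -0.196 ] [0.0346 0.0346] 39.1 1289 col [197. 140.  22.] z 0.099
plinth [ 0.5281 -0.1951] 0.07004038244485855 [ 0.5281 -0.1952]
81.0333
plinth [ 0.5266 -0.192 ] 0.07013891637325287 [ 0.5269 -0.192 ]
95 [ 0.5665 -0.3705] [0.023 0.025] 0.27396424733870806
26 [ 0.3721 -0.4317] [0.02  0.019] 0.24363020771889365
lens [ 0.64395598 -0.34639561  0.07118613]
```

View pics/top4.png

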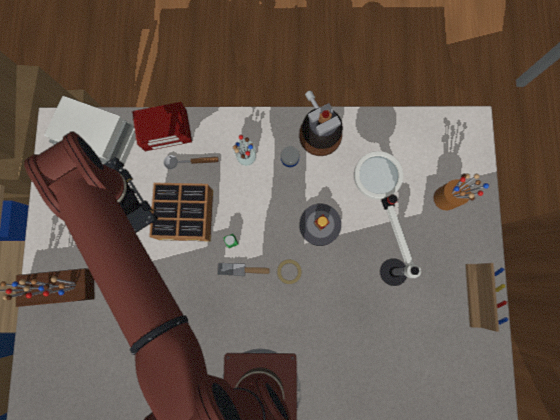

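```bash
cat > lens.py <<'E'
from h import *
from scipy.optimize import least_squares
def lens(g,fn=None):
    M,p,d=snap('top',fn); P=pts(M,d)
    m=(P[...,2]>.24)&(P[...,2]<.29)&(np.hypot(P[...,0]-.371,P[...,1]+.432)<.26)&(P[...,0]>.3)
    n,l,s,cc=cv2.connectedComponentsWithStats(m.astype(np.uint8))
    for i in range(1,n):
        if s[i,4]>8: w=P[l==i]; r=cv2.minAreaRect(w[:,:2].astype(np.float32)); print(s[i,4],np.round(r[0],4),'phi',np.arctan2(r[0][1]+.4306,r[0][0]-.3726))
    m=((P[...,2]>.19)&(P[...,2]<.225)&(np.hypot(P[...,0]-g[0],P[...,1]-g[1])<.1)).astype(np.uint8)
    ct,_=cv2.findContours(m,cv2.RETR_EXTERNAL,cv2.CHAIN_APPROX_NONE); ct=max(ct,key=cv2.contourArea)[:,0]
    w=np.array([plane(M,u,v,.215)[:2] for u,v in ct])
    r=least_squares(lambda x:np.hypot(*(w-x[:2]).T)-x[2],[*g,.07],loss='soft_l1',f_scale=.002).x
    print('lens',r,'phi',np.arctan2(r[1]+.4306,r[0]-.3726)); return r
E
python3 - <<'E'
import h; from h import *; from lens import lens
h.H=np.array([.374,-.4335]); p0=.3006; k=h.knob(p0)
manip.move_joints([-.05,.28,0,1.4,0,1.46,0])
manip.move_gripper(.06,10); manip.reach([*k,.50],q(p0)); manip.line_to([*k,.414]); manip.move_gripper(0.,8); print(manip.observe()['width'],F())
h.swing(p0,.9975,5); manip.wait(.3); manip.move_gripper(.06)
e=manip.observe()['eef_pos']; manip.line_to([e[0],e[1],.50],max_speed=.2)
manip.move_joints([-.6,.28,0,1.4,0,1.46,0])
lens((.527,-.192),'top5.png')
M,p,d=snap('scene','scene5.png'); print(manip.observe()['clock'])
t=cv2.imread('pics/top5.png')[140:290,140:430]; t=cv2.resize(t,None,fx=2.7,fy=2.7,interpolation=cv2.INTER_CUBIC); cv2.imwrite('pics/t5c.png',t)
E
```

```text
0.025525402086537263 [-0.30952415  0.3876476   0.93205039]
phi 0.44 [-0.7 -0.4  0.9]
phi 0.579 [0.4 0.6 0.6]
phi 0.719 [0.8 1.  0.6]
phi 0.858 [0.5 1.7 0. ]
phi 0.998 [ 1.6  2.  -0.5]
88 [ 0.4832 -0.2602] phi 0.9952468024322988
15 [ 0.3745 -0.429 ] phi 0.7100075914956916
lens [ 0.52822923 -0.19137193  0.06989286] phi 0.9940362806365655
93.375
```

View pics/t5c.png

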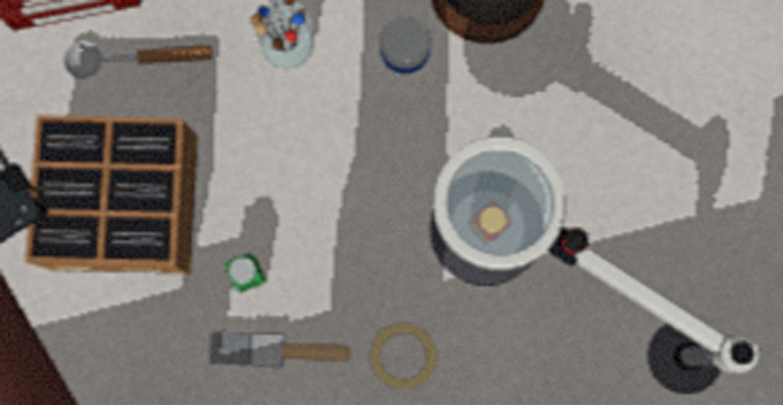

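View pics/scene5.png

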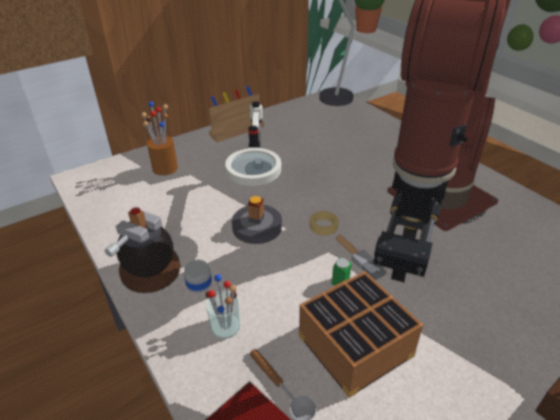

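```bash
python3 -c "
from h import *
s=manip.observe(); print(s['clock'],s['eef_pos'],s['width']); manip.finish_job()"
```

```text
93.375 [0.54883227 0.31994433 0.47108464] 0.059832735304672556
the job is handed in; nothing more can be done
```

The job is done and handed in at about 93 s, well inside the 210 s limit.

- **Magnifier out of the way:** I swung it about 0.77 rad clear of the plinth before anything else.
- **Feeling the cells:** All six were probed with closed fingers. Cells 3, 4 and 6 stopped the fingers about 27–29 mm below the rim at 17–20 N, rather firmer than the touch needed. Cells 1, 2 and 5 were empty.
- **Silver blocks:** All three were there and now stand in cells 2, 1 and 5, each pressed down until it met the floor. One had been knocked about 38 mm aside during the run. The look just before its grasp caught this, so it was picked up from its new place.
- **Brass block:** It stands upright on the plinth, within about 1 mm of the centre by the wrist camera.
- **Magnifier back:** The last top view puts the lens about 2 mm from the plinth's centre, where the brass block stands.

In the last pictures all the flaps look shut, and the green block, jar, tape, brush, tin and burnisher look to be where they were. The robot was touching nothing.

**Checks that disagreed:** The top and wrist cameras differed by 2–4 mm on the crate and plinth positions. I used a position between the two for the crate and the wrist camera for the plinth. One plinth fit, made while a block was held in view, was about 7 mm off, so I ignored it. Setting the brass block down peaked at about 12 N.

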